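# Hold a culture flask in the window of a cell-density reader

## Robot

A 6-joint arm with a two-finger parallel gripper is mounted at the origin on the work surface; the furniture and walls round the work are solid. World frame = base frame: x ahead of the robot, y to its left, z up, the work surface at z = 0. Lengths are in m, angles in rad, forces in N, time in s.
With the tool pointing down it reaches from about 0.375 to 0.9 m from the base axis. Payload 3.1 kg.
Tool frame: the origin (TCP) lies on the centre line of the jaws, within the pads' length; the fingertips stand 22 mm ahead of it and the grasp point (between the pads) lies 3 mm ahead of it; z points along the fingers, y is the line along which they close (so a half turn about z gives the same grasp; the last joint's range is limited). The gripper opens to 85 mm and grips with 20 to 120 N. Pads are 22 mm wide; open, the fingers measure 114 mm over their backs; the gripper's body (76 mm by 85 mm) begins 54 mm behind the grasp point. The pads swing forward as they close: fully open they stand 13 mm farther back than shut.
Start: joints at [-1.321, 0.527, 1.433, -0, 1.181, -0.178], TCP at [0.26, -0.568, 0.253] pointing down, gripper open.
Joint ranges: [-3.08, 3.08], [-0.75, 2.2], [0.22, 2.44], [-1.43, 4.57], [0, 2.65], [-2.85, 2.85]. Speed limits (rad/s): [2.79, 2.79, 3.14, 3.14, 3.14, 3.14].

## Interface

Orientations are given as a unit quaternion [x, y, z, w].
In Python, from station import manip gives the robot as it stands.
- The arm moves only by the tool drive_effector, called after ">>>" as name(argument=value, ...) on one line, values as JSON. Schema: {"type":"object","properties":{"steps":{"type":"array","items":{"type":"object","properties":{"trans":{"type":"array","items":{"type":"number"},"minItems":3,"maxItems":3},"rz":{"type":"number"},"aperture":{"type":"number"}},"additionalProperties":false,"required":["aperture"]},"minItems":1,"maxItems":20},"force":{"type":"number"},"only":{"type":"string"},"quiet":{"type":"boolean"},"lines":{"type":"string"}},"required":["steps"],"additionalProperties":false}. steps is a list of rows, 1 to 20 of them, each an object with the fields trans (a list: dx, dy, dz in mm), rz (a turn about the tool's z in units of 0.2 rad), aperture (the opening from 0.0 (shut) to 1.0 (fully open)); a field left out counts as zero (the opening has to be given); each row is the pose to reach, as a shift and turn from the pose commanded when the call began, along the tool's axes at that moment; what a row does not reach only later rows make up. A row lasts 1/10 s, in which the tool goes at most 0.05 m and 0.15 rad, less where a joint would pass 70% of its speed; a pose out of reach is approached as far as the arm can. The fingers move at their own pace and stop on an object; force is the grip in N (left out, the last holds). Time passes only in rows, so rows that do not move let the fingers close. The tool returns the time, the measured TCP pose, the force, the opening and the grip force at its end. only (a regular expression) keeps the lines of the reply that match it, lines (a string "A,B") keeps lines A to B, and quiet returns only ok. Input that does not fit is refused with a message, and nothing moves.
- manip.sense(): the state, without advancing time (a new reading comes with each control period).
- manip.snapshot(name): name is "side" or "top"; returns a dict with "pixels" (384x512x3 uint8, red, green, blue), "range_z" (384x512 float32, m along the optical axis (not along the pixel's ray), 0 where there is no reading), "fov_y" (degrees; the focal length in pixels is half the picture's height over the tangent of half this angle, whatever the lens; pixels are square), "cx", "cy" (the principal point, pixels), "k1" (the pictures are not rectified: a ray, as slopes to the right and down, at radius r is drawn at 1 + k1 r^2 times it, then the intrinsics apply), "R" (3x3) and "t" (3): a world point X has camera coordinates R X + t. Camera axes: x right, y down, z forward; pixel columns grow to the right and rows downward; lengths in m; the calibration is good to about 2 mm. A picture is of the moment at which its call begins.
- manip.sign_off(): hands the job in; it is judged then, once.
The state is a dict: "t": time; "q": joint angles; "qd": joint speeds; "tau": joint torques, N m; "tcp_pos": TCP position; "tool_rot": TCP orientation; "force": force on the tool from outside, world axes, zero at the start; "ft_torque": the same for the moment, N m; "finger_gap": opening from 0.0 (shut) to 1.0 (fully open); "gripper_force": force on a finger pad.
Only numpy, scipy, OpenCV 4.12 (cv2) and the standard library are available. Lean on these libraries where they do the work, as an engineer would, in place of code of your own. Each camera call takes 0.05 s, during which the arm holds its last target. There are 200 camera calls.

## Task

Take the orange-capped culture flask and pass it, level and base first, through the close-fitting window in the front of the white cell-density reader until at least half of its length is inside, without forcing it. Finish while still holding it there in the gripper, still and not leaning on the reader: the reader has no support inside, so do not let go. Leave the other flask, the timer and the red dishes where they are.

Things in the scene. Friction and masses are not known exactly. Their poses are not given: they have to be found in the camera images.
- flask_orange: clear plastic culture flask with an orange screw cap, lying flat on the worktop, 97 mm long, 44 wide, 26 thick, 40 to 85 g. Origin at the middle of its underside; +x runs along it from cap to flat base, y across, z up. The base is at x = +48 mm; from there the full 44 x 26 mm section runs back at least 40 mm, then shoulders narrow to the cap
- flask_orange_cap (a point): the middle of the orange cap, a cylinder 25 mm in diameter and 22 mm long along the flask's x; 37 mm from the flask's origin towards -x and 13 mm above its underside; axes as the flask's. It can be gripped from above across y
- flask_orange_base (a point): the middle of the flat base of the orange-capped flask: 48 mm along its +x and 13 mm above its underside; axes as the flask's
- reader: white benchtop cell-density reader with a grey front, fixed, 104 mm wide, 100 mm deep, 88 mm high. Origin on the worktop under the middle of the front face of its front wall; +x points into the reader (away from its front), z up
- reader_window (a point): the middle of the window in the reader's front, in the plane of the front wall's face, 62 mm above the worktop; x points straight in. The upright opening is 46 mm wide (y), 28 high (z): 1 mm a side round the flask. A black bezel stands 6 mm out of the wall and flares 3 mm outward all round as lead-in. The wall is 6 mm thick; behind it an 88 mm deep hollow. The reader's top is 26 mm higher
- flask_white: the same kind of flask with a white cap, lying flat; origin and axes as for the orange-capped flask; leave it
- timer: white lab timer with coloured keys, lying flat, 70 x 64 x 19 mm; origin at the middle of its underside; leave it
- red_dishes: stack of two red petri dishes, 63 mm across, 29 mm high; origin at the middle of its underside; leave it

How it is judged:
On the way:
1. the orange-capped flask is gripped and lifted clear of the worktop, outside the reader (height (world z) of flask_orange_base above 0.03 m and contact force between the fingers and flask_orange above 1 N and x of flask_orange_base in the frame of reader_window below 0 m), for 0.2 s.
At the end, for the whole second after the job is handed in: The flask is held by the fingers (over 1 N), still (0.03 m/s), its base at least 41 mm behind the front face of the reader's wall and within 8 mm of the window's axis, its length within 0.12 rad of that axis, level within 0.15 rad, pressing on the reader with under 10 N (x of flask_orange_base in the frame of reader_window above 0.041 m and y of flask_orange_base in the frame of reader_window between -0.008 and 0.008 m and z of flask_orange_base in the frame of reader_window between -0.008 and 0.008 m and angle between the x axis of flask_orange and the x axis of reader, either way round below 0.12 rad and angle between flask_orange's own z axis and vertical below 0.15 rad and contact force between the fingers and flask_orange above 1 N and contact force between flask_orange and reader below 10 N and linear speed of flask_orange below 0.03 m/s); the arm keeps its last pose, push and grip.
It fails at once if the flask is forced against the reader with more than 25 N (contact force between flask_orange and reader above 25 N).
It fails at once if the white-capped flask is moved from its place (distance of flask_white from where it was at the start of the episode above 0.02 m).
It fails at once if the timer is moved from its place (distance of timer from where it was at the start of the episode above 0.02 m).
It fails at once if the stack of red dishes is moved from its place (distance of red_dishes from where it was at the start of the episode above 0.02 m).
It also fails if it takes over 45 s, if anything falls off the work surface, if the arm or the gripper's body presses on something with over 40 N, if the wrist force passes 120 N, or if a joint passes its speed limit or range.

## Working session

There is one attempt and no reset: what is moved stays moved. The work goes in short steps, Python scripts to look and compute and a tool call to move; the robot and the scene stay as the last step left them, time stands still between calls to the robot, and variables do not carry over. Pictures are saved under pics/ and viewed, at most 10 in all, crops included, and the job is handed in when it is done.

```bash
ls; mkdir -p pics
```

Create h.py:
```python
import numpy as np, cv2
from station import manip
def snap(n):
    return manip.snapshot(n)
def K(s):
    f=s["pixels"].shape[0]/2/np.tan(np.radians(s["fov_y"])/2)
    return np.array([[f,0,s["cx"]],[0,f,s["cy"]],[0,0,1.]]), np.array([s["k1"],0,0,0.])
def rays(s,uv):
    k,d=K(s); p=cv2.undistortPoints(np.float64(uv).reshape(-1,1,2),k,d).reshape(-1,2)
    return np.c_[p,np.ones(len(p))]
def onplane(s,uv,z):
    R,t=np.array(s["R"]),np.array(s["t"]); c=-R.T@t; w=rays(s,uv)@R
    return c+w*((z-c[2])/w[:,2])[:,None]
def cloud(s):
    h,w=s["range_z"].shape; uv=np.stack(np.meshgrid(np.arange(w),np.arange(h)),-1).reshape(-1,2)
    P=rays(s,uv)*s["range_z"].reshape(-1,1)
    X=(P-np.array(s["t"]))@np.array(s["R"]); X[s["range_z"].ravel()==0]=np.nan
    return X.reshape(h,w,3)
def project(s,X):
    k,d=K(s); return cv2.projectPoints(np.float64(X).reshape(-1,1,3),cv2.Rodrigues(np.array(s["R"]))[0],np.array(s["t"],float),k,d)[0].reshape(-1,2)
def save(s,n): cv2.imwrite(f"pics/{n}.png",s["pixels"][:,:,::-1])
```

Run:
```python
from h import *
for n in("side","top"):
    s=snap(n); save(s,n+"0"); print(n,s["fov_y"],s["k1"],-np.array(s["R"]).T@s["t"],np.round(s["R"],2).tolist())
st=manip.sense(); print(st)
```

```text
pics
station.py
side 46.09032599842765 -0.10198813684570439 [0.33202626 0.65378856 0.71274194] [[-0.97, -0.23, 0.01], [-0.15, 0.59, -0.79], [0.17, -0.77, -0.61]]
top 54.49517063072171 -0.05694239893216237 [ 0.42811935 -0.13721378  0.92284895] [[0.01, -1.0, -0.01], [-1.0, -0.01, -0.09], [0.09, 0.01, -1.0]]
{'t': 0.1, 'q': array([-1.32049025e+00,  5.28372302e-01,  1.43379194e+00, -1.17908567e-05,
        1.18137318e+00, -1.78538109e-01]), 'qd': array([ 0.00038255, -0.00132937, -0.00446566, -0.00152824, -0.00023857,
        0.000166  ]), 'tau': array([-5.32215818e-04, -4.43305635e+01, -1.78586125e+01, -3.18711691e-04,
        3.87032764e-03,  3.48069690e-06]), 'tcp_pos': array([ 0.25973809, -0.56780981,  0.25242632]), 'tool_rot': array([ 9.77098586e-01,  2.12784884e-01, -4.03338878e-05, -9.71563084e-04]), 'force': array([-0.10386511, -0.63663882, -0.50633832]), 'ft_torque': array([ 0.04087017, -0.02766243,  0.03183611]), 'gripper_force': 0.0, 'finger_gap': 0.9997158691548866}
```

View pics/side0.png

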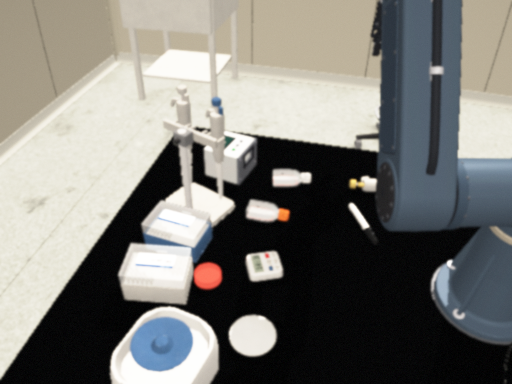

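View pics/top0.png

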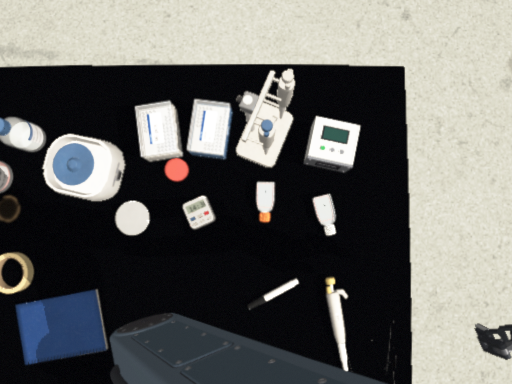

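The side view shows the reader at (231,155), the orange flask at (268,212) and the white flask at (291,178). In the top view the orange flask is at (265,200) with its cap at (265,217), the reader is at (333,143) with its front facing down the picture, and the white flask is at (325,213).

Run:
```python
from h import *
for n in("top","side"):
    s=snap(n); C=cloud(s); px=s["pixels"]; hsv=cv2.cvtColor(px,cv2.COLOR_RGB2HSV)
    # reader top
    m=(abs(C[...,2]-.088)<.006)&(C[...,1]<-.25)&(C[...,1]>-.46)&(C[...,0]>.4)&(C[...,0]<.75)
    P=C[m]; print(n,"reader top pts",len(P))
    if len(P)>20:
        print(P.min(0),P.max(0),np.median(P[:,2])); r=cv2.minAreaRect(np.float32(P[:,:2]*1000)); print(r,cv2.boxPoints(r).round(1).tolist())
    # orange
    o=(hsv[...,0]>4)&(hsv[...,0]<18)&(hsv[...,1]>150)&(hsv[...,2]>120)
    c,l,stt,ce=cv2.connectedComponentsWithStats(o.astype(np.uint8)); 
    for i in range(1,c):
        if stt[i,4]>15:
            print("orange",stt[i],ce[i],onplane(s,[ce[i]],.013), "depth z",np.nanmedian(C[l==i],0),np.nanmax(C[l==i][:,2]))
    x0,y0,w,h=(230,100,140,150) if n=="top" else (190,120,150,120)
    cv2.imwrite(f"pics/{n}c.png",cv2.resize(px[y0:y0+h,x0:x0+w,::-1],None,fx=4,fy=4,interpolation=cv2.INTER_CUBIC))
```

```text
top reader top pts 1846
[ 0.55812731 -0.35644468  0.08215892] [ 0.67652597 -0.25110094  0.09369371] 0.08779256917871525
((614.8768920898438, -295.8273010253906), (106.0135498046875, 105.17304229736328), 77.18633270263672) [[551.7999877929688, -335.8999938964844], [654.4000244140625, -359.20001220703125], [677.9000244140625, -255.8000030517578], [575.4000244140625, -232.5]]
orange [259 213  12   9  92] [264.2826087  216.94565217] [[ 0.44467899 -0.13975763  0.013     ]] depth z [ 0.44442025 -0.13906366  0.02196681] 0.028790259835728138
side reader top pts 611
[ 0.55578886 -0.35610803  0.08213568] [ 0.67214347 -0.25001174  0.09377847] 0.08916917535995936
((611.4664916992188, -296.43719482421875), (110.16744995117188, 103.97079467773438), 77.95657348632812) [[549.0999755859375, -339.5], [650.7999877929688, -361.20001220703125], [673.7999877929688, -253.39999389648438], [572.0999755859375, -231.6999969482422]]
orange [278 208  12  13 118] [283.5        214.38983051] [[ 0.44313155 -0.14311889  0.013     ]] depth z [ 0.4425373  -0.13603783  0.01824786] 0.02783015468583548
orange [196 268  23  15 239] [207.08786611 274.84937238] [[0.55958523 0.07848962 0.013     ]] depth z [0.557866   0.0834658  0.01915898] 0.022998873152294524
```

View pics/topc.png

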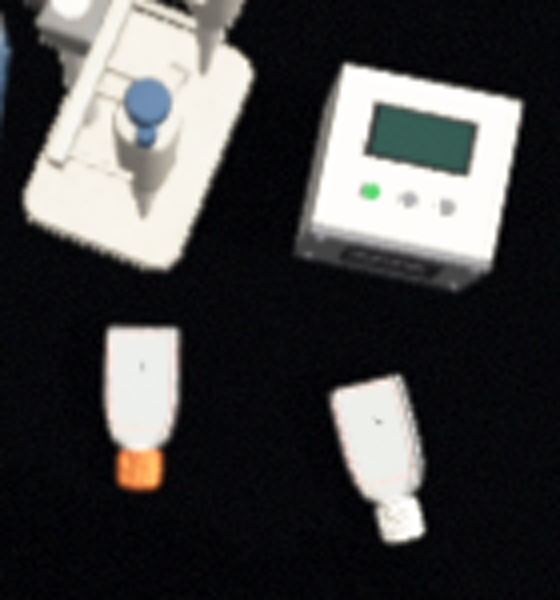

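View pics/sidec.png

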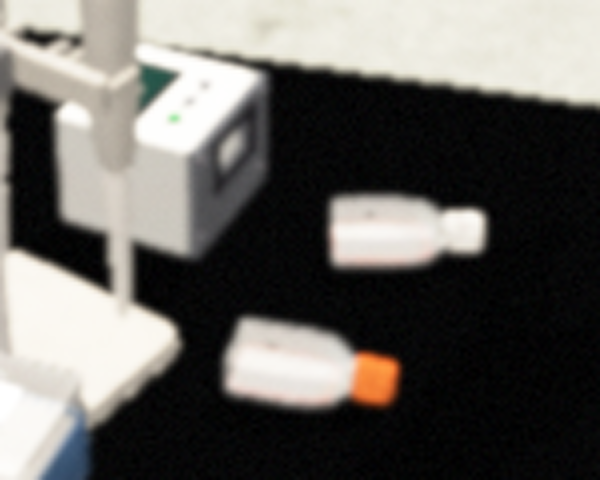

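The crops show the reader's grey front with the black-framed window, facing the robot and turned slightly. The orange flask's base edge runs from (107,327) to (180,327) in the top crop. Next I'll fit the edges.

Create reader.py:
```python
from h import *
def flask(s,x0,x1,y0,y1):
    hsv=cv2.cvtColor(s["pixels"],cv2.COLOR_RGB2HSV)
if __name__=="__main__":
  for n in("top","side"):
    s=snap(n); C=cloud(s); px=s["pixels"]; g=px.min(2)
    m=(abs(C[...,2]-.088)<.005)&(C[...,1]<-.2)&(C[...,1]>-.46)&(C[...,0]>.5)&(C[...,0]<.75)
    m=cv2.morphologyEx(m.astype(np.uint8),cv2.MORPH_OPEN,np.ones((3,3)))
    cn=max(cv2.findContours(m,0,1)[0],key=cv2.contourArea).reshape(-1,2)
    r=cv2.minAreaRect(np.float32(onplane(s,cn,.088)[:,:2]*1000)); print(n,"top face",r,cv2.boxPoints(r).round(1).tolist())
    # front face points
    P=C.reshape(-1,3); P=P[~np.isnan(P[:,0])]
    u=np.array([.974,-.226]); v=np.array([.226,.974]); c=np.array([.564,-.284])
    a=(P[:,:2]-c)@u; b=(P[:,:2]-c)@v
    k=(abs(a)<.012)&(abs(b)<.05)&(P[:,2]>.008)&(P[:,2]<.08)
    Q=P[k]; print("front pts",k.sum())
    if k.sum()>30:
        for lo,hi in((.008,.04),(.04,.08)):
            q=P[k&(P[:,2]>lo)&(P[:,2]<hi)]; A=np.c_[(q[:,:2]-c)@v,np.ones(len(q))]; y=(q[:,:2]-c)@u
            for _ in range(4):
                f=np.linalg.lstsq(A,y,rcond=None)[0]; e=abs(y-A@f); kk=e<max(.0025,np.median(e)*2); A,y=A[kk],y[kk]
            print(lo,hi,"slope,off",f,len(y),"b range",A[:,0].min(),A[:,0].max())
    # flask orange body
    m=(g>110).astype(np.uint8); 
    roi=np.zeros_like(m); pr=project(s,[[.49,-.14,.013]])[0].astype(int); cv2.circle(roi,tuple(int(i) for i in pr),30,1,-1)
    m=m&roi; c_,l,st,ce=cv2.connectedComponentsWithStats(m); i=l[pr[1],pr[0]]; print("body",pr,st[i],ce[i])
    cn=max(cv2.findContours((l==i).astype(np.uint8),0,1)[0],key=cv2.contourArea).reshape(-1,2)
    for z in(.013,.026):
        W=onplane(s,cn,z)[:,:2]*1000; r=cv2.minAreaRect(np.float32(W)); print(z,r,cv2.boxPoints(r).round(1).tolist())
```

```bash
python3 reader.py
```

```text
top top face ((616.6857299804688, -296.1568603515625), (105.04867553710938, 100.4504165649414), 78.09217071533203) [[556.7000122070312, -337.20001220703125], [655.0, -357.8999938964844], [676.7000122070312, -255.10000610351562], [578.4000244140625, -234.39999389648438]]
front pts 202
0.008 0.04 slope,off [-0.02569406  0.00482143] 55 b range -0.04835126059807043 0.049647988423709606
0.04 0.08 slope,off [-0.02024698  0.00415986] 112 b range -0.049158231100717674 0.049620774524871125
body [264 198] [256 182  19  31 530] [265.01320755 196.05660377]
0.013 ((493.5036315917969, -141.18280029296875), (73.57329559326172, 44.14994812011719), 0.4125702977180481) [[456.6000061035156, -119.4000015258789], [456.8999938964844, -163.5], [530.4000244140625, -163.0], [530.0999755859375, -118.80000305175781]]
0.026 ((492.56939697265625, -141.12611389160156), (72.52204132080078, 43.51911544799805), 0.41258931159973145) [[456.20001220703125, -119.5999984741211], [456.5, -163.10000610351562], [529.0, -162.60000610351562], [528.7000122070312, -119.0999984741211]]
side top face ((588.8378295898438, -303.557
[... 300 characters left out ...]
6410285 0.04927638097848782
0.04 0.08 slope,off [-0.0061477   0.00172252] 127 b range -0.04945787649604441 0.04982509444615009
body [263 212] [246 200  34  22 581] [261.83476764 210.67814114]
0.013 ((494.2668151855469, -144.62876892089844), (69.62625885009766, 79.69478607177734), 88.83002471923828) [[453.70001220703125, -178.60000610351562], [533.4000244140625, -180.1999969482422], [534.7999877929688, -110.5999984741211], [455.1000061035156, -109.0]]
0.026 ((491.2527160644531, -129.7955322265625), (68.33270263671875, 78.2142333984375), 88.83003234863281) [[451.5, -163.1999969482422], [529.7000122070312, -164.8000030517578], [531.0, -96.4000015258789], [452.8999938964844, -94.80000305175781]]
```

Careful with the scale: shifts go in mm and turns go in units of 0.2 rad. That gives: 0.344 m is 344, 0.153 m is 153, 0.429 rad is 2.145.

>>> drive_effector(steps=[{"trans": [86,-78,30],"rz": 0.6,"aperture": 1},{"trans": [172,-156,70],"rz": 1.2,"aperture": 1},{"trans": [258,-234,110],"rz": 1.8,"aperture": 1},{"trans": [344,-312,153],"rz": 2.145,"aperture": 1},{"trans": [344,-312,153],"rz": 2.145,"aperture": 1},{"trans": [344,-312,153],"rz": 2.145,"aperture": 1},{"trans": [344,-312,153],"rz": 2.145,"aperture": 1},{"trans": [344,-312,153],"rz": 2.145,"aperture": 1},{"trans": [344,-312,153],"rz": 2.145,"aperture": 1},{"trans": [344,-312,153],"rz": 2.145,"aperture": 1},{"trans": [344,-312,153],"rz": 2.145,"aperture": 1},{"trans": [344,-312,153],"rz": 2.145,"aperture": 1},{"trans": [344,-312,153],"rz": 2.145,"aperture": 1},{"trans": [344,-312,153],"rz": 2.145,"aperture": 1}], force=100)

```text
t: 1.7
tcp_pos: [0.4432, -0.1431, 0.1008]
tool_rot: [1.0, -0.001, 0.001, 0.0]
force: [0.4, 0.4, -0.4]
finger_gap: 1.0
gripper_force: 0.0
```

Run:
```python
from h import *
s=snap("side"); save(s,"side1"); C=cloud(s)
cv2.imwrite("pics/side1c.png",cv2.resize(s["pixels"][120:260,190:370,::-1],None,fx=4,fy=4,interpolation=cv2.INTER_CUBIC))
print(manip.sense()["tool_rot"])
```

```text
[ 9.99998979e-01 -1.22205187e-03  6.17668744e-04  4.08509141e-04]
```

View pics/side1c.png

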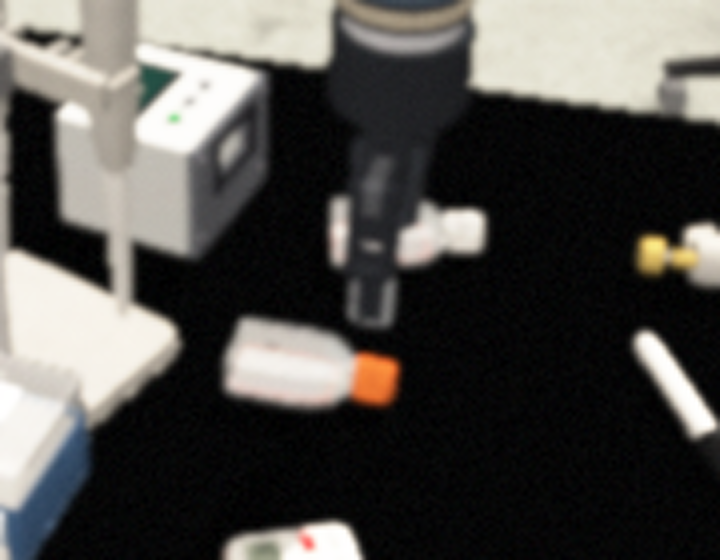

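In the tool's units: 0.076 m is 76, -0.001 m is -1.

>>> drive_effector(steps=[{"trans": [0,-1,30],"aperture": 1},{"trans": [0,-1,60],"aperture": 1},{"trans": [0,-1,76],"aperture": 1},{"trans": [0,-1,76],"aperture": 1},{"trans": [0,-1,76],"aperture": 1},{"trans": [0,-1,76],"aperture": 0},{"trans": [0,-1,76],"aperture": 0},{"trans": [0,-1,76],"aperture": 0},{"trans": [0,-1,76],"aperture": 0},{"trans": [0,-1,76],"aperture": 0},{"trans": [0,-1,76],"aperture": 0},{"trans": [0,-1,76],"aperture": 0},{"trans": [0,-1,76],"aperture": 0},{"trans": [0,-1,76],"aperture": 0},{"trans": [0,-1,76],"aperture": 0}], force=80)

```text
t: 3.25
tcp_pos: [0.4431, -0.1407, 0.0248]
tool_rot: [1.0, -0.0, 0.0, 0.0]
force: [-0.5, 0.7, 5.8]
finger_gap: 0.264
gripper_force: 76.5
```

In the tool's units: -0.049 m is -49, -0.02 m is -20.

>>> drive_effector(steps=[{"trans": [0,0,-20],"aperture": 0},{"trans": [0,0,-49],"aperture": 0},{"trans": [0,0,-49],"aperture": 0},{"trans": [0,0,-49],"aperture": 0},{"trans": [0,0,-49],"aperture": 0},{"trans": [0,0,-49],"aperture": 0}])

```text
t: 3.85
tcp_pos: [0.4425, -0.1403, 0.0724]
tool_rot: [1.0, -0.0, -0.001, -0.001]
force: [-0.7, 0.0, -0.4]
finger_gap: 0.263
gripper_force: 76.7
```

Create look.py:
```python
from h import *
import sys
s=snap("side"); tag=sys.argv[1]
cv2.imwrite(f"pics/{tag}.png",cv2.resize(s["pixels"][130:240,190:320,::-1],None,fx=5,fy=5,interpolation=cv2.INTER_CUBIC))
```

```bash
python3 look.py side2
```

```text
(no output)
```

View pics/side2.png

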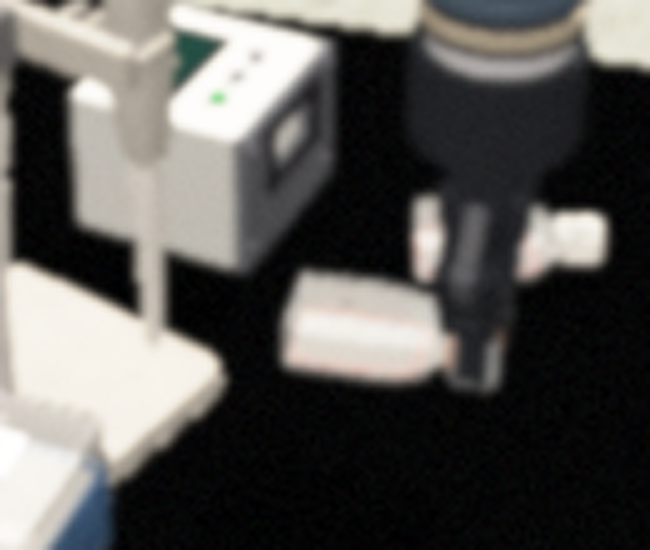

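Held, and it looks level. Moving to the pre-insertion pose.

In the tool's units: 0.03 m is 30, 0.011 m is 11, 0.21 rad is 1.05.

>>> drive_effector(steps=[{"trans": [0,30,0],"rz": 0.35,"aperture": 0},{"trans": [5,70,0],"rz": 0.7,"aperture": 0},{"trans": [11,110,0],"rz": 1.05,"aperture": 0},{"trans": [11,120,0],"rz": 1.05,"aperture": 0},{"trans": [11,120,0],"rz": 1.05,"aperture": 0},{"trans": [11,120,0],"rz": 1.05,"aperture": 0},{"trans": [11,120,0],"rz": 1.05,"aperture": 0},{"trans": [11,120,0],"rz": 1.05,"aperture": 0}])

```text
t: 4.7
tcp_pos: [0.4535, -0.2588, 0.0731]
tool_rot: [0.995, -0.104, -0.001, -0.001]
force: [-0.4, 0.4, -0.6]
finger_gap: 0.265
gripper_force: 76.9
```

Create fit.py:
```python
from h import *
st=manip.sense(); q=st["tool_rot"]; yaw=2*np.arctan2(q[1],q[0]); t=np.array(st["tcp_pos"]); print("tcp",t.round(4),"yaw",round(yaw,4),"F",np.round(st["force"],1))
c=np.array([.5675,-.2855]); u=np.array([np.cos(.209),-np.sin(.209)]); v=np.array([-u[1],u[0]])
for n in("top","side"):
    s=snap(n); C=cloud(s); P=C.reshape(-1,3); P=P[~np.isnan(P[:,0])]
    a=(P[:,:2]-c)@u; b=(P[:,:2]-c)@v
    k=(a>-.1)&(a<-.012)&(abs(b)<.035)&(P[:,2]>.04)&(P[:,2]<.09)&((a>-.065))
    T=k&(P[:,2]>.068); A=np.c_[a[T],b[T],np.ones(T.sum())]; z=P[T,2]
    for _ in range(4):
        f=np.linalg.lstsq(A,z,rcond=None)[0]; e=abs(z-A@f); kk=e<max(.002,1.5*np.median(e)); A,z=A[kk],z[kk]
    print(n,"top plane n",len(z),"pitch,roll",f[:2].round(3),"z at base, mid",f@[-.03,0,1],f@[-.05,0,1], "a max",A[:,0].max(),"b",A[:,1].min(),A[:,1].max())
    # bright outline onto flask top height
    g=s["pixels"].min(2); pr=project(s,[[*(c-.06*u),.075]])[0].astype(int)
    m=(g>110)&(C[...,2]>.05)&(C[...,2]<.085); A=(C[...,:2]-c)@u; m&=(A<-.01)&(A>-.12)
    cc,l,ss,ce=cv2.connectedComponentsWithStats(m.astype(np.uint8)); i=l[pr[1],pr[0]]
    cn=max(cv2.findContours((l==i).astype(np.uint8),0,1)[0],key=cv2.contourArea).reshape(-1,2)
    W=onplane(s,cn,.075)[:,:2]; a=(W-c)@u; b=(W-c)@v; r=cv2.minAreaRect(np.float32(np.c_[a,b]*1000)); print("rect a,b",i,r,cv2.boxPoints(r).round(1).tolist())
```

```bash
python3 fit.py
```

```text
tcp [ 0.4535 -0.2588  0.0731] yaw -0.2085 F [-0.4  0.4 -0.6]
top top plane n 15 pitch,roll [-0.051 -0.218] z at base, mid 0.07581559576385136 0.07683574759655841 a max -0.029025127776744538 b 0.01685840554109884 0.024845088402690597
rect a,b 0 ((-82.85333251953125, 162.46417236328125), (928.9620361328125, 1285.8079833984375), 12.041878700256348) [[-671.2000122070312, 694.2999877929688], [-403.0, -563.2000122070312], [505.5, -369.3999938964844], [237.3000030517578, 888.0999755859375]]
side top plane n 108 pitch,roll [-0.035 -0.021] z at base, mid 0.074016235431204 0.07472289826111052 a max -0.03126825350252149 b -0.021255061766358545 0.02448093923027125
rect a,b 1 ((-72.71087646484375, 15.833925247192383), (80.38374328613281, 72.06456756591797), 1.1988753080368042) [[-113.5999984741211, 51.0], [-112.0999984741211, -21.0], [-31.799999237060547, -19.299999237060547], [-33.29999923706055, 52.70000076293945]]
```

>>> drive_effector(steps=[{"aperture": 0},{"aperture": 0},{"aperture": 0}], lines="1,2")

```text
t: 5.1
tcp_pos: [0.454, -0.2605, 0.0734]
```

Create win.py:
```python
from h import *
c=np.array([.5675,-.2855]); u=np.array([np.cos(.209),-np.sin(.209)]); v=np.array([-u[1],u[0]])
s=snap("side"); R,t=np.array(s["R"]),np.array(s["t"]); o=-R.T@t
def onfront(uv,a):
    w=rays(s,uv)@R; n=np.r_[u,0]; k=(a-(o[:2]-c)@u)/(w@n); X=o+w*k[:,None]; return np.c_[(X[:,:2]-c)@v,X[:,2]]*1000
px=s["pixels"]; g=cv2.cvtColor(px,cv2.COLOR_RGB2GRAY)
f=[[*(c+b*v),z] for b,z in((-.049,.003),(.049,.003),(.049,.085),(-.049,.085))]
roi=np.zeros_like(g); cv2.fillPoly(roi,[project(s,f).round().astype(np.int32)],1)
print("front gray pct",np.percentile(g[roi>0],[5,20,50,80,95]))
for nm,m,a in(("dark",(g<50),-.006),("bright",(g>150),0)):
    m=(m&(roi>0)).astype(np.uint8); cc,l,ss,ce=cv2.connectedComponentsWithStats(m)
    i=1+np.argmax(ss[1:,4]); cn=max(cv2.findContours((l==i).astype(np.uint8),0,1)[0],key=len).reshape(-1,2)
    W=onfront(cn,a); print(nm,ss[i],ce[i],"b",W[:,0].min(),W[:,0].max(),"z",W[:,1].min(),W[:,1].max())
ys,xs=np.where(roi); y0,y1,x0,x1=ys.min(),ys.max(),xs.min(),xs.max()
print(x0,y0); cv2.imwrite("pics/win.png",cv2.resize(px[y0-5:y1+30,x0-10:x1+80,::-1],None,fx=6,fy=6,interpolation=cv2.INTER_CUBIC))
```

```bash
python3 win.py; python3 fit.py
```

```text
front gray pct [ 38.65  56.    74.    96.   138.35]
dark [239 168  15  19  36] [245.5        177.30555556] b -23.991480168977958 58.911396694516064 z 9.013521000741044 16.668038016807273
bright [246 154   3   6  12] [247.  156.5] b -5.3892380515770535 6.350294147709343 z 58.79401445864563 68.94373238309537
238 140
tcp [ 0.454  -0.2606  0.0734] yaw -0.2101 F [-0.2  0.  -0.6]
top top plane n 15 pitch,roll [0.095 0.015] z at base, mid 0.07204077722452636 0.07013572838229996 a max -0.028547695923284908 b 0.014681412081968031 0.023116084357374084
rect a,b 0 ((-82.85333251953125, 162.46417236328125), (928.9620361328125, 1285.8079833984375), 12.041878700256348) [[-671.2000122070312, 694.2999877929688], [-403.0, -563.2000122070312], [505.5, -369.3999938964844], [237.3000030517578, 888.0999755859375]]
side top plane n 114 pitch,roll [ 0.022 -0.025] z at base, mid 0.07522149537940925 0.07478074101081816 a max -0.03120608927708206 b -0.021752176694001014 0.022779208538521407
rect a,b 1 ((-67.25882720947266, 14.142314910888672), (68.99510955810547, 83.03427124023438), 25.314558029174805) [[-116.19999694824219, 36.900001525878906], [-80.69999694824219, -38.099998474121094], [-18.299999237060547, -8.600000381469727], [-53.79999923706055, 66.4000015258789]]
```

View pics/win.png

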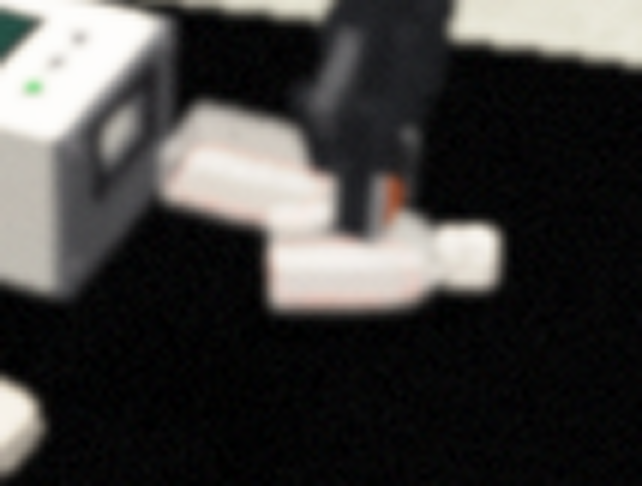

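The flask's base is level, about 30 mm from the wall and centred to within about 0.5 mm. The window is at about (120,135) in the crop, still clear of the flask. I'll insert slowly while watching the force.

In the tool's units: 0.0005 m is 0.5, 0.028 m is 28.

>>> drive_effector(steps=[{"trans": [6,0.5,0],"aperture": 0},{"trans": [12,0.5,0],"aperture": 0},{"trans": [18,0.5,0],"aperture": 0},{"trans": [22,0.5,0],"aperture": 0},{"trans": [25,0.5,0],"aperture": 0},{"trans": [28,0.5,0],"aperture": 0},{"trans": [28,0.5,0],"aperture": 0}])

```text
t: 5.95
tcp_pos: [0.4817, -0.2671, 0.0733]
tool_rot: [0.994, -0.105, 0.0, 0.0]
force: [-0.1, -0.2, -1.2]
finger_gap: 0.264
gripper_force: 76.9
```

In the tool's units: 0.006 m is 6, 0.004 m is 4.

>>> drive_effector(steps=[{"trans": [2,0,0],"aperture": 0},{"trans": [4,0,0],"aperture": 0},{"trans": [6,0,0],"aperture": 0},{"trans": [6,0,0],"aperture": 0}])

```text
t: 6.35
tcp_pos: [0.4875, -0.2684, 0.0734]
tool_rot: [0.994, -0.105, 0.0, 0.0]
force: [-0.5, -0.7, -0.5]
finger_gap: 0.262
gripper_force: 76.9
```

In the tool's units: 0.008 m is 8, 0.006 m is 6.

>>> drive_effector(steps=[{"trans": [2,0,0],"aperture": 0},{"trans": [4,0,0],"aperture": 0},{"trans": [6,0,0],"aperture": 0},{"trans": [8,0,0],"aperture": 0},{"trans": [8,0,0],"aperture": 0}])

```text
t: 6.85
tcp_pos: [0.4954, -0.2701, 0.0733]
tool_rot: [0.994, -0.105, 0.0, 0.0]
force: [-0.3, -0.4, -1.2]
finger_gap: 0.262
gripper_force: 76.9
```

In the tool's units: 0.012 m is 12, 0.015 m is 15.

>>> drive_effector(steps=[{"trans": [3,0,0],"aperture": 0},{"trans": [6,0,0],"aperture": 0},{"trans": [9,0,0],"aperture": 0},{"trans": [12,0,0],"aperture": 0},{"trans": [15,0,0],"aperture": 0},{"trans": [15,0,0],"aperture": 0}])

```text
t: 7.45
tcp_pos: [0.5103, -0.2732, 0.0733]
tool_rot: [0.994, -0.105, 0.0, 0.0]
force: [0.4, -0.2, -0.1]
finger_gap: 0.264
gripper_force: 76.9
```

Run:
```python
from h import *
c=np.array([.5675,-.2855]); u=np.array([np.cos(.209),-np.sin(.209)])
s=manip.sense(); print((s["tcp_pos"][:2]-c)@u+.086, s["force"], s["ft_torque"])
```

```text
0.027451352937262294 [ 0.44477124 -0.17646165 -0.11888049] [-0.01775182  0.02854708 -0.00428533]
```

>>> drive_effector(steps=[{"trans": [3,0,0],"aperture": 0},{"trans": [6,0,0],"aperture": 0},{"trans": [9,0,0],"aperture": 0},{"trans": [12,0,0],"aperture": 0},{"trans": [15,0,0],"aperture": 0},{"trans": [18,0,0],"aperture": 0},{"trans": [21,0,0],"aperture": 0},{"trans": [21,0,0],"aperture": 0},{"trans": [21,0,0],"aperture": 0},{"trans": [21,0,0],"aperture": 0}])

```text
t: 8.45
tcp_pos: [0.5302, -0.2774, 0.0733]
tool_rot: [0.994, -0.105, 0.0, 0.0]
force: [0.1, -0.2, -0.3]
finger_gap: 0.262
gripper_force: 77.0
```

```bash
python3 look.py side3
```

```text
(no output)
```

View pics/side3.png

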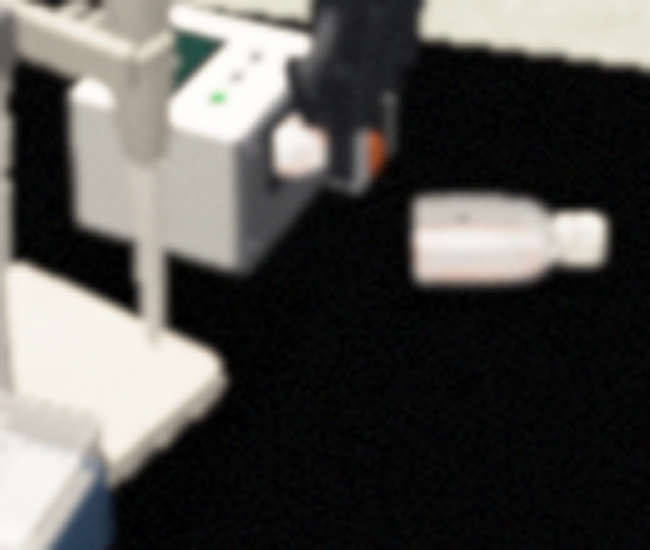

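The flask is in the window about to its shoulder, at (300,145) in the crop, with no contact force. The white flask is still where it was.

>>> drive_effector(steps=[{"trans": [2,0,0],"aperture": 0},{"trans": [2,0,0],"aperture": 0},{"trans": [2,0,0],"aperture": 0},{"trans": [2,0,0],"aperture": 0}])

```text
t: 8.9
tcp_pos: [0.5322, -0.2778, 0.0733]
tool_rot: [0.994, -0.105, 0.0, 0.0]
force: [1.1, -0.9, 0.6]
finger_gap: 0.261
gripper_force: 77.0
```

```bash
python3 -c "
from station import manip; print(manip.sense()['force'], manip.sign_off())"
```

```text
the job is handed in; nothing more can be done
[ 1.1005874  -0.92154167  0.56321655] None
```

I handed the job in at 8.9 s of the 45 s allowed, with the gripper still holding the orange-capped flask level in the reader's window, its base an estimated 49 mm past the front wall and the wrist force under 2 N; no verdict came back.

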